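Feed a plywood block down the glued guide lane

TASK

The two aluminium guide rails on the drilling board have only just been glued down, so nothing may touch them. With the fingertips, gently push the loose plywood block that stands on the board in front of the lane: get it in line, then slide it down between the rails until it stands squarely within the green patch, and move the hand clear. Only push it: do not grip, lift or tip the block, and leave the glue bottle, the spare blank, the dish and the screwdriver where they are.

Things in the scene. Friction and masses are not known exactly. Their poses are not given: they have to be found in the camera images.
- board: fixed flat brown wooden drilling board lying on the bench, 430 mm long (x from -225 to +205), 150 mm wide, 10 mm thick. Origin on the bench under the lane's centre line; its x axis runs along the lane in the feed direction (from the open start area to the green patch), y to the left of that, z up. The bare start area is x = -225 to -50; position and direction vary.
- rail_left: left aluminium guide rail glued on the board, 240 mm long (board x = -50 to +190), 12 mm wide, 12 mm high, so its top is 22 mm above the bench. Origin at the centre of its underside, board (70, 47, 10) mm; x along the rail. Must not be touched by anything.
- rail_right: right aluminium guide rail, same as the left one, origin at board (70, -47, 10) mm. The clear lane between the rails is 82 mm wide, centred on the board's x axis, open at both ends.
- mouth (a point): centre of the lane's entrance between the rails' near ends, on the board's top face, board (-50, 0, 10) mm; axes as the board's.
- patch (a point): centre of the green painted patch on the lane floor, board (100, 0, 10) mm; the patch is 110 mm along the lane and fills the 82 mm between the rails; axes as the board's.
- block: loose laminated plywood block, pencil line across its top, 90 mm long (x), 58 wide (y), 40 high, about 0.14 kg. Origin at the centre of its underside, z up. Starts flat on the board's start area, up to 30 mm off the lane's centre line and turned up to 0.3 rad. Slides with wood friction, stops when the push stops. On the board its top is 50 mm above the bench, 28 mm above the rails.
- glue: white glue bottle with red cap and yellow label, 44 mm diameter, 110 mm tall, standing on the bench beside the board. Origin at the centre of its underside. Bystander.
- spare: spare plywood strip 110 x 30 x 25 mm lying on the bench past the far end of the board. Origin at the centre of its underside, x along it. Bystander.
- dish: amber glass dish, 90 mm diameter, 35 mm high, on the bench beside the board. Origin at the centre of its underside. Bystander.
- driver: screwdriver with blue handle, about 170 mm long, lying on the bench beside the board. Its x axis runs along it. Bystander.

How it is judged:
On the way:
1. the block is pushed along the lane between the rails (x of block in the frame of board between -0.02 and 0.085 m and y of block in the frame of board between -0.014 and 0.014 m), for 0.1 s.
At the end, for the whole second after the job is handed in: the block stands flat and still between the rails with its centre within 10 mm of the patch's centre along the lane (so it is inside the 110 mm patch) and 13 mm across it, and its long side within 0.15 rad of the lane's direction (x of block in the frame of patch between -0.01 and 0.01 m and y of block in the frame of patch between -0.013 and 0.013 m and angle between the x axis of block and the x axis of board, either way round below 0.15 rad and angle between block's own z axis and vertical below 0.05 rad and z of block in the frame of patch below 0.004 m and linear speed of block below 0.01 m/s); the robot touches nothing.
It fails at once if something touched a guide rail (more than 0.2 N) (contact force between any of rail_left, rail_right and anything else above 0.2 N).
It fails at once if the block was lifted (more than 6 mm off the board) or tipped (z of block in the frame of patch above 0.006 m or angle between block's own z axis and vertical above 0.2 rad).
It fails at once if the block was gripped or rammed (fingers press it with more than 15 N) (contact force between block and the fingers above 15 N).
It fails at once if a bystander was moved by more than 15 mm (distance of any of glue, spare, dish, driver from where it was at the start of the episode above 0.015 m).
It also fails if it takes over 67 s, if anything falls off the work surface, if the arm or the gripper's body presses on something with over 40 N, if the wrist force passes 120 N, or if a joint passes its speed limit or range.

ROBOT

A 7-joint arm with a two-finger parallel gripper is mounted at the origin on the work surface. World frame = base frame: x ahead of the robot, y to its left, z up, the work surface at z = 0. Lengths are in m, angles in rad, forces in N, time in s.
With the tool pointing down it reaches from about 0.425 to 0.875 m from the base axis. Payload 4.7 kg.
Tool frame: the origin (TCP) lies at the very end of the fingers, on their centre line; the grasp point (between the pads) lies 19 mm behind it; z points along the fingers, y is the line along which they close (so a half turn about z gives the same grasp; the last joint's range is limited). The gripper opens to 87 mm and grips with 3 to 60 N. Pads are 19 mm wide; open, the fingers measure 117 mm over their backs; the gripper's body (75 mm by 190 mm) begins 51 mm behind the grasp point.
Start: joints at [1.155, 0.321, -0.07, 1.45, 0.023, 1.371, -0.057], TCP at [0.271, -0.591, 0.223] pointing down, gripper open.
Joint ranges: [-2.86, 2.86], [-0.3, 2.09], [-1.38, 1.24], [0.06, 2.45], [-1.56, 4.7], [0.09, 2.05], [-2.69, 2.69]. Speed limits (rad/s): [2.57, 2.57, 3.14, 3.14, 3.14, 3.14, 3.14].

INTERFACE

Orientations are given as a unit quaternion [w, x, y, z].
In Python, from bench import ctrl gives the robot as it stands.
- The arm moves only by the tool step_arm, never from a script. Its argument "targets" is text: rows parted by semicolons, each of 5 numbers parted by spaces: the shift along the world's x, y, z in mm, then the turn about the world's z in rad, then the finger opening in mm, from 0 to 87. In form: dx dy dz twist claw; .... A call has exactly 8 rows; each row shifts and turns the commanded pose from where the row before left it; what a row does not reach is not made up. A row lasts 1/12 s, in which the tool goes at most 41.7 mm and 7.16 degrees, less where a joint would pass 70% of its speed; a pose out of reach is approached as far as the arm can. A call is refused whole if a number of a shift passes 41.7 or a number of a turn 0.125, either way. A call with a gripper value outside its range is refused whole. The fingers move at their own pace and stop on an object; the grip force is fixed at half the most. Time passes only in rows, so rows that do not move let the fingers close, or fill a call up. It gives the time, the measured TCP pose, the force, the opening and the grip force at its end, in the units of the state.
- ctrl.get_state(): the state, without advancing time (a new reading comes with each control period).
- ctrl.grab_frame(name): name is "scene" or "top" or "wrist"; returns a dict with "image" (420x560x3 uint8, blue, green, red), "z_map" (420x560 float32, m along the optical axis (not along the pixel's ray), 0 where there is no reading), "camera_matrix" (3x3 intrinsics, pixels), "rvec" (rotation vector, rad) and "tvec" (3), from world to camera coordinates, as OpenCV has them. Camera axes: x right, y down, z forward; pixel columns grow to the right and rows downward; lengths in m; the calibration is good to about 2 mm. A picture is of the moment at which its call begins.
- ctrl.close_job(): hands the job in; it is judged then, once.
Trained networks look in a picture, given as the dict that the camera call returned (one of the last four; its "shot" number tells which), for a name from the list of things; names that differ only in an ending like _2 or _b are one class to them, and where a whole thing is asked for, a point or a joint stands for the part that bears it (a point fixed in the world has none). Each returns a list of dicts, best first, with "conf" (0 to 1); they miss things now and then, are a little off and sometimes report something else, mostly with a low value. They report only what shows in the picture. A call takes as long as a camera call.
- ctrl.recognise(picture, thing): "xyz" ([x, y, z] in m, in the coordinates of the camera as it stood for that picture, good to about 4 mm: the middle of the surface that is visible of it).
- ctrl.trace(picture, thing): "mask" (420x560 bool, what is visible of it).
The state is a dict: "time_s": time; "joint_positions": joint angles; "joint_vel": joint speeds; "joint_torque": joint torques, N m; "ee_pos": TCP position; "eef_rot": TCP orientation; "contact_force": force on the tool from outside, world axes, zero at the start; "ft_torque": the same for the moment, N m; "gripper_width": finger opening in m; "grip_force": force on a finger pad.
Only numpy, scipy, OpenCV 4.12 (cv2) and the standard library are available. Lean on these libraries where they do the work, as an engineer would, in place of code of your own. Each camera call takes 0.05 s, during which the arm holds its last target. There are 200 camera calls.

## Working session

There is one attempt and no reset: what is moved stays moved. The work goes in short steps, Python scripts to look and compute and a tool call to move; the robot and the scene stay as the last step left them, time stands still between calls to the robot, and variables do not carry over. Pictures are saved under pics/ and viewed, at most 10 in all, crops included, and the job is handed in when it is done.

Besides the shell and the picture viewer there is one more tool, called after "Call:" in YAML: its name, and indented under it one key for each argument. step_arm: Moves the arm, as the interface text tells. Its arguments: {"type":"object","properties":{"targets":{"type":"string"}},"required":["targets"]}

```bash
mkdir -p pics
cat > h.py <<'E'
import numpy as np, cv2
from bench import ctrl
def pts(f,mask=None):
    z=f["z_map"];K=f["camera_matrix"];R=cv2.Rodrigues(np.array(f["rvec"],float))[0];t=np.array(f["tvec"],float).ravel()
    v,u=np.nonzero((z>0)&(mask if mask is not None else True)); d=z[v,u]
    c=np.c_[(u-K[0,2])/K[0,0]*d,(v-K[1,2])/K[1,1]*d,d]
    return (c-t)@R
def rect(p):
    r=cv2.minAreaRect((p[:,:2]*1000).astype(np.float32)); return r
E
python3 - <<'E'
from h import *
s=ctrl.get_state();print(s["ee_pos"],s["eef_rot"],s["contact_force"])
f=ctrl.grab_frame("top");cv2.imwrite("pics/top.png",f["image"])
g=ctrl.grab_frame("scene");cv2.imwrite("pics/scene.png",g["image"])
for n in ["board","rail_left","block","glue","spare","dish","driver"]:
  for F,c in((f,"top"),(g,"scene")):
    r=ctrl.trace(F,n)
    for d in r[:2]:
        p=pts(F,d["mask"]); zz=np.percentile(p[:,2],[5,50,95])
        q=p[abs(p[:,2]-zz[1])<.006] if n!="block" else p[abs(p[:,2]-.05)<.006]
        print(n,c,round(d["conf"],2),len(p),zz.round(3),np.round(np.mean(q,0),3),rect(q) if len(q)>5 else "")
E
```

```text
[ 0.27054561 -0.59041981  0.22146361] [-9.09593811e-04  9.76998066e-01  2.13246066e-01 -2.57061263e-04] [ 0.4725142  -0.5054705   0.32628526]
board top 0.61 15893 [0.007 0.01  0.022] [0.597 0.037 0.01 ] ((596.236083984375, 30.62408447265625), (430.6880798339844, 150.86293029785156), 69.5918960571289)
board scene 0.63 10933 [0.008 0.011 0.023] [0.614 0.064 0.011] ((597.2837524414062, 31.360931396484375), (432.25921630859375, 151.3486328125), 69.45823669433594)
rail_left top 0.88 860 [0.015 0.022 0.024] [0.579 0.12  0.022] ((579.6881713867188, 121.98136901855469), (239.24777221679688, 12.334671020507812), 69.62832641601562)
rail_left scene 0.68 812 [0.01  0.022 0.025] [0.585 0.131 0.022] ((581.8326416015625, 123.12686157226562), (239.88404846191406, 13.456748962402344), 69.36511993408203)
block top 0.89 1862 [0.02  0.049 0.052] [ 0.536 -0.112  0.05 ] ((536.2023315429688, -112.3922119140625), (90.9256820678711, 58.57604217529297), 76.48658752441406)
block scene 0.64 1227 [0.017 0.05  0.053] [ 0.539 -0.108  0.051] ((537.8624877929688, -110.51229858398438), (92.96318817138672, 59.89715957
[... 777 characters left out ...]
642944335938, 72.20924377441406), 59.07065200805664)
dish top 0.3 15911 [0.007 0.01  0.022] [0.597 0.037 0.01 ] ((596.2245483398438, 30.5931396484375), (430.6220397949219, 150.86293029785156), 69.5918960571289)
dish scene 0.77 1112 [0.006 0.021 0.036] [0.483 0.126 0.02 ] ((492.821044921875, 132.97023010253906), (67.45964050292969, 71.76179504394531), 1.867285132408142)
driver top 0.79 773 [0.001 0.021 0.026] [ 0.682 -0.116  0.022] ((693.3327026367188, -86.0740966796875), (167.17623901367188, 25.05454444885254), 71.76766204833984)
driver scene 0.69 517 [0.002 0.022 0.027] [ 0.687 -0.111  0.022] ((693.7633666992188, -86.42743682861328), (165.3065948486328, 24.9710693359375), 72.56114196777344)
```

View pics/top.png

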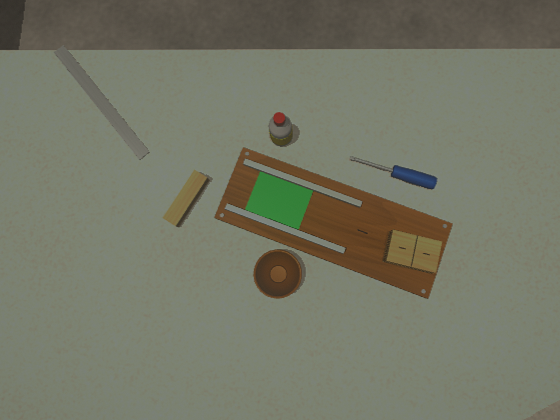

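View pics/scene.png

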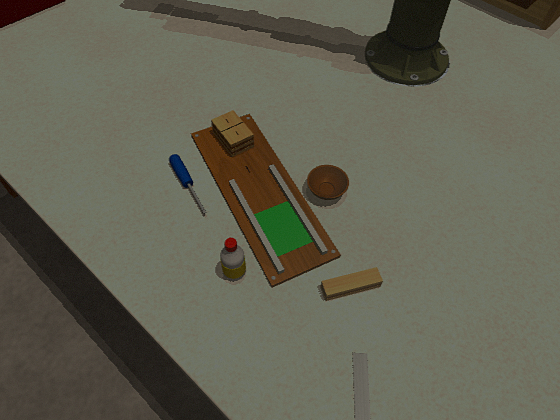

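The top view shows the board running from lower right (start) to upper left. The block is at about (415,252), the patch at (280,200) and the rails on either side of it. The scene view agrees: block at (233,130), patch at (284,228), bystanders well clear of the lane.

Board yaw is about 69.5° with its origin at about (600,40) mm. The block is at board (-164,+6) mm and yawed +6.7°. I'll first square and centre it by pushing its left side with two fingertips, then push from behind.

Call:
step_arm:
  targets: "13.4 31.2 0 -0.0492 56;13.4 31.2 0 -0.0492 56;13.4 31.2 0 -0.0492 56;13.4 31.2 0 -0.0492 56;13.4 31.2 0 -0.0492 56;13.4 31.2 0 -0.0492 56;13.4 31.2 0 -0.0492 56;13.4 31.2 0 -0.0492 56"

```text
time_s: 1.47
ee_pos: [0.3785, -0.3397, 0.2228]
eef_rot: [0.0, 1.0, 0.017, 0.0]
contact_force: [0.6, 0.2, -0.2]
gripper_width: 0.0562
grip_force: 0.0
```

Call:
step_arm:
  targets: "13.4 31.2 -10 -0.0492 56;13.4 31.2 -10 -0.0492 56;13.4 31.2 -10 -0.0492 56;13.4 31.2 -10 -0.0492 56;13.4 31.2 -10 -0.0492 56;13.4 31.2 -10 -0.0492 56;13.4 31.2 -10 -0.0492 56;13.4 31.2 -10 -0.0492 56"

```text
time_s: 2.13
ee_pos: [0.4858, -0.0902, 0.1426]
eef_rot: [0.0, 0.984, -0.179, 0.001]
contact_force: [-0.2, -1.2, 0.1]
gripper_width: 0.0556
grip_force: 0.0
```

Call:
step_arm:
  targets: "0 0 0 0 56;0 0 0 0 56;0 0 0 0 56;0 0 0 0 56;0 0 0 0 56;0 0 0 0 56;0 0 0 0 56;0 0 0 0 56"

```text
time_s: 2.8
ee_pos: [0.4852, -0.0923, 0.1428]
eef_rot: [0.0, 0.984, -0.178, 0.0]
contact_force: [-0.5, -0.7, -1.1]
gripper_width: 0.0557
grip_force: 0.0
```

```bash
cat >> h.py <<'E'
A=np.radians(69.55);O=np.array([.600,.0404])
B=np.array([[np.cos(A),np.sin(A)],[-np.sin(A),np.cos(A)]])
def tool():
    s=ctrl.get_state();q=s["eef_rot"];ya=2*np.degrees(np.arctan2(q[2],q[1]))-90
    print("t",round(s["time_s"],2),"tcp",np.round(s["ee_pos"]*1000 if hasattr(s["ee_pos"],'shape') else np.array(s["ee_pos"])*1000,1),"board",np.round(B@(np.array(s["ee_pos"][:2])-O)*1000,1),"y-yaw",round(ya,2),"F",np.round(s["contact_force"],2),"w",s["gripper_width"])
def block(cam):
    f=ctrl.grab_frame(cam);r=ctrl.trace(f,"block")
    if not r: print("none");return f
    p=pts(f,r[0]["mask"]);p=p[abs(p[:,2]-.05)<.005];R=rect(p)
    c=B@(np.array(R[0])/1000-O)*1000
    print(cam,r[0]["conf"],"block",c.round(1),R[1],"ang",R[2]-69.55,"z",p[:,2].mean().round(4));return f
E
python3 - <<'E'
from h import *
tool()
f=block("top");block("wrist");cv2.imwrite("pics/t2.png",f["image"])
E
```

```text
t 2.8 tcp [485.2 -92.3 142.8] board [-164.4   61.2] y-yaw -110.53 F [-0.49 -0.67 -1.06] w 0.055695237972805484
top 0.79 block [-142.6  -12.4] (49.55888366699219, 13.997675895690918) ang 5.674678039550784 z 0.0496
wrist 0.87 block [-163.9    6.5] (90.33721923828125, 58.27878952026367) ang 6.804118347167972 z 0.0497
```

View pics/t2.png

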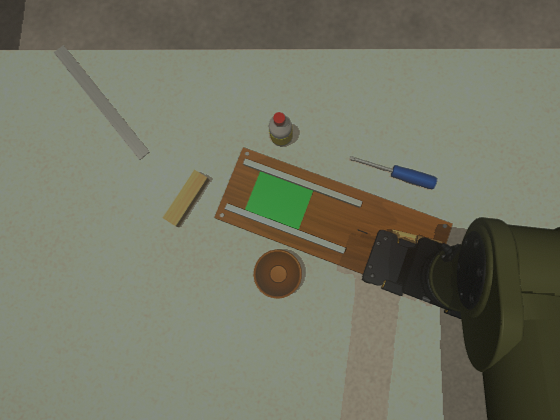

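The arm hides most of the block in this top view (one corner shows at about (405,237)). The wrist camera confirms board (-164, 6.5) and yaw 6.8°. Descending now.

Call:
step_arm:
  targets: "0 0 -18 0 56;0 0 -18 0 56;0 0 -18 0 56;0 0 -18 0 56;0 0 -18 0 56;0 0 -14 0 56;0 0 -8 0 56;0 0 0 0 56"

```text
time_s: 3.67
ee_pos: [0.4838, -0.0913, 0.0289]
eef_rot: [-0.0, 0.984, -0.178, -0.002]
contact_force: [-0.9, 0.1, 0.0]
gripper_width: 0.056
grip_force: 0.0
```

Call:
step_arm:
  targets: "1.9 -0.7 0 0 56;1.9 -0.7 0 0 56;1.4 -0.52 0 0 56;1.4 -0.52 0 0 56;1.4 -0.52 0 0 56;1.4 -0.52 0 0 56;1.4 -0.52 0 0 56;1.4 -0.52 0 0 56"

```text
time_s: 4.33
ee_pos: [0.4972, -0.0959, 0.0306]
eef_rot: [-0.0, 0.984, -0.178, -0.0]
contact_force: [-0.9, 1.2, 0.2]
gripper_width: 0.0558
grip_force: 0.7
```

Run:
```python
from h import *
tool();f=block("wrist");cv2.imwrite("pics/w1.png",f["image"])
```

```text
t 4.33 tcp [497.2 -95.9  30.6] board [-163.6   48.7] y-yaw -110.46 F [-0.91  1.24  0.23] w 0.055788817649475436
wrist 0.89 block [-164.3    5.2] (90.66996002197266, 58.68278503417969) ang 5.016261291503909 z 0.0496
```

View pics/w1.png

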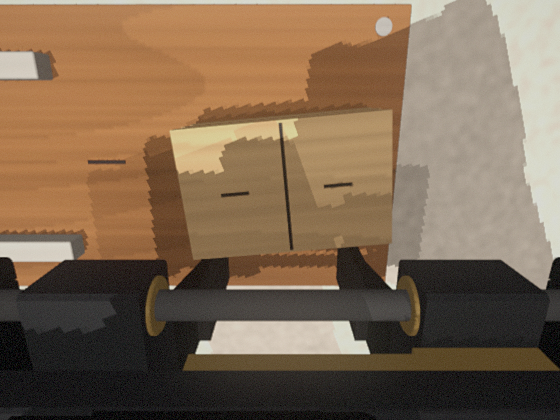

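The wrist view shows the block at about (285,180), with the right-hand finger at (350,245) touching it and already turning it. Pushing on.

Call:
step_arm:
  targets: "1.2 -0.45 0 0 56;1.2 -0.45 0 0 56;1.2 -0.45 0 0 56;1.2 -0.45 0 0 56;1.2 -0.45 0 0 56;1.2 -0.45 0 0 56;1.2 -0.45 0 0 56;0 0 0 0 56"

```text
time_s: 5.1
ee_pos: [0.506, -0.0996, 0.0306]
eef_rot: [0.0, 0.984, -0.178, -0.0]
contact_force: [-0.7, 1.0, 0.6]
gripper_width: 0.0559
grip_force: 0.3
```

Run:
```python
from h import *
tool();f=block("wrist")
```

```text
t 5.1 tcp [506.  -99.6  30.6] board [-164.    39.2] y-yaw -110.49 F [-0.74  0.96  0.57] w 0.05588382433802331
wrist 0.72 block [-166.9   -1. ] (90.60006713867188, 58.469139099121094) ang -0.008694458007809658 z 0.0496
```

Call:
step_arm:
  targets: "-4 1.5 0 0 56;-10 3.7 0 0 56;0 0 10 0 56;0 0 20 0 56;0 0 20 0 56;0 0 20 0 40;0 0 10 0 26;0 0 0 0 26"

```text
time_s: 5.87
ee_pos: [0.4937, -0.0946, 0.1137]
eef_rot: [0.001, 0.984, -0.178, 0.003]
contact_force: [-0.5, -1.3, 0.2]
gripper_width: 0.0431
grip_force: 0.0
```

Call:
step_arm:
  targets: "1.6 -5.7 0 0.0982 26;1.6 -5.7 0 0.0982 26;1.6 -5.7 0 0.0982 26;1.6 -5.7 0 0.0982 26;1.6 -5.7 0 0.0982 26;1.6 -5.7 0 0.0982 26;1.6 -5.7 0 0.0982 26;1.6 -5.7 0 0.0982 26"

```text
time_s: 6.53
ee_pos: [0.5038, -0.1398, 0.1094]
eef_rot: [-0.0, 0.977, 0.215, -0.001]
contact_force: [0.2, -0.3, 0.1]
gripper_width: 0.0259
grip_force: 0.0
```

Call:
step_arm:
  targets: "1.6 -5.7 0 0.0982 26;1.6 -5.7 0 0.0982 26;1.6 -5.7 0 0.0982 26;1.6 -5.7 0 0.0982 26;1.6 -5.7 0 0.0982 26;1.6 -5.7 0 0.0982 26;1.6 -5.7 0 0.0982 26;1.6 -5.7 0 0.0982 26"

```text
time_s: 7.2
ee_pos: [0.5166, -0.1854, 0.1093]
eef_rot: [-0.001, 0.82, 0.572, -0.001]
contact_force: [-0.5, -0.6, 0.6]
gripper_width: 0.0258
grip_force: 0.0
```

Call:
step_arm:
  targets: "0 0 0 0 26;0 0 0 0 26;0 0 0 0 26;0 0 0 0 26;0 0 0 0 26;0 0 0 0 26;0 0 0 0 26;0 0 0 0 26"

```text
time_s: 7.87
ee_pos: [0.5175, -0.1852, 0.1107]
eef_rot: [0.0, 0.821, 0.57, 0.0]
contact_force: [-0.6, -0.6, -0.2]
gripper_width: 0.0264
grip_force: 0.0
```

Run:
```python
from h import *
tool();f=block("wrist");cv2.imwrite("pics/w2.png",f["image"])
```

```text
t 7.87 tcp [ 517.5 -185.2  110.7] board [-240.3   -1.5] y-yaw -20.45 F [-0.61 -0.57 -0.19] w 0.026388763995750127
wrist 0.68 block [-166.8   -1.4] (90.17029571533203, 58.05119705200195) ang 0.014346313476565342 z 0.0497
```

View pics/w2.png

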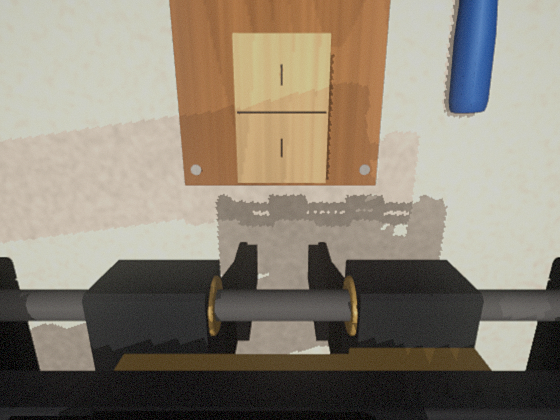

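The block is square on the board at about (282,108), with both fingertips centred behind it at (245,250) and (318,250). Descending and pushing.

Call:
step_arm:
  targets: "0 0 -14 0 26;0 0 -14 0 26;0 0 -14 0 26;0 0 -14 0 26;0 0 -14 0 26;0 0 -10 0 26;1.05 2.81 0 0 26;1.05 2.81 0 0 26"

```text
time_s: 8.63
ee_pos: [0.5193, -0.1795, 0.0303]
eef_rot: [-0.0, 0.822, 0.57, -0.0]
contact_force: [0.2, 0.5, 0.1]
gripper_width: 0.0262
grip_force: 0.0
```

Call:
step_arm:
  targets: "0.7 1.87 0 0 26;0.7 1.87 0 0 26;0.7 1.87 0 0 26;0.7 1.87 0 0 26;0.7 1.87 0 0 26;0.7 1.87 0 0 26;0.7 1.87 0 0 26;0.7 1.87 0 0 26"

```text
time_s: 9.3
ee_pos: [0.5251, -0.1659, 0.031]
eef_rot: [0.001, 0.822, 0.57, -0.0]
contact_force: [-1.2, -3.5, 3.6]
gripper_width: 0.0258
grip_force: 1.7
```

Call:
step_arm:
  targets: "1.05 2.81 0 0 26;1.4 3.75 0 0 26;1.4 3.75 0 0 26;1.4 3.75 0 0 26;1.4 3.75 0 0 26;1.4 3.75 0 0 26;1.4 3.75 0 0 26;1.4 3.75 0 0 26"

```text
time_s: 9.97
ee_pos: [0.536, -0.1353, 0.0305]
eef_rot: [-0.0, 0.821, 0.57, -0.0]
contact_force: [-1.0, -3.1, 2.7]
gripper_width: 0.0263
grip_force: 1.5
```

Run:
```python
from h import *
tool();f=block("wrist")
```

```text
t 9.97 tcp [ 536.  -135.3   30.5] board [-187.    -1.5] y-yaw -20.45 F [-1.02 -3.07  2.71] w 0.026261898694811478
wrist 0.56 block [-130.1   -1. ] (90.54536437988281, 58.34602737426758) ang -0.001957702636715908 z 0.0496
```

Call:
step_arm:
  targets: "1.75 4.69 0 0 26;1.75 4.69 0 0 26;1.75 4.69 0 0 26;1.75 4.69 0 0 26;1.75 4.69 0 0 26;1.75 4.69 0 0 26;1.75 4.69 0 0 26;1.75 4.69 0 0 26"

```text
time_s: 10.73
ee_pos: [0.5501, -0.0975, 0.0304]
eef_rot: [-0.0, 0.821, 0.57, -0.0]
contact_force: [-1.0, -0.8, -0.8]
gripper_width: 0.0263
grip_force: 0.4
```

Run:
```python
from h import *
tool();f=block("wrist");cv2.imwrite("pics/w3.png",f["image"])
for n in("rail_left","rail_right"):
    for d in ctrl.trace(f,n)[:2]:
        p=pts(f,d["mask"]);p=p[abs(p[:,2]-.022)<.004];b=(p[:,:2]-O)@B.T*1000
        print(n,d["conf"],np.percentile(b,[2,50,98],axis=0).round(1).tolist())
```

```text
t 10.73 tcp [550.1 -97.5  30.4] board [-146.6   -1.4] y-yaw -20.44 F [-1.05 -0.81 -0.8 ] w 0.026344880075824167
wrist 0.78 block [-90.6  -1. ] (92.29153442382812, 58.46080780029297) ang -0.11396484374999716 z 0.0497
rail_left 0.61 [[-48.6, 40.9], [-36.0, 46.3], [-24.2, 52.4]]
rail_left 0.55 [[-48.7, -52.2], [-35.9, 40.7], [-24.1, 52.2]]
rail_right 0.96 [[-48.7, -52.5], [-35.9, -46.4], [-24.1, -40.9]]
rail_right 0.68 [[-164.1, -141.9], [-121.7, -129.2], [-84.8, -122.0]]
```

View pics/w3.png

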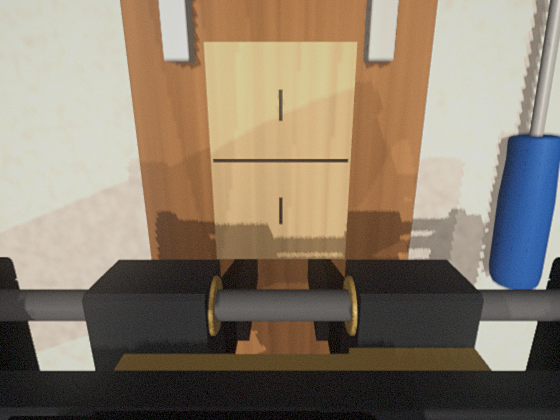

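The block's front at (280,45) is entering centred between the rail ends at (175,55) and (382,55). Continuing.

Call:
step_arm:
  targets: "1.75 4.69 0 0 26;1.75 4.69 0 0 26;1.75 4.69 0 0 26;1.75 4.69 0 0 26;1.75 4.69 0 0 26;1.75 4.69 0 0 26;1.75 4.69 0 0 26;1.75 4.69 0 0 26"

```text
time_s: 11.6
ee_pos: [0.5641, -0.0602, 0.0306]
eef_rot: [0.0, 0.821, 0.57, -0.0]
contact_force: [-1.0, -1.7, -0.9]
gripper_width: 0.0258
grip_force: 0.6
```

Call:
step_arm:
  targets: "1.75 4.69 0 0 26;1.75 4.69 0 0 26;1.75 4.69 0 0 26;1.75 4.69 0 0 26;1.75 4.69 0 0 26;1.75 4.69 0 0 26;1.75 4.69 0 0 26;1.75 4.69 0 0 26"

```text
time_s: 12.27
ee_pos: [0.5781, -0.0227, 0.0306]
eef_rot: [0.0, 0.821, 0.57, -0.0]
contact_force: [-1.4, -1.2, -0.5]
gripper_width: 0.0259
grip_force: 0.6
```

Run:
```python
from h import *
tool();f=block("wrist")
```

```text
t 12.27 tcp [578.1 -22.7  30.6] board [-66.8  -1.6] y-yaw -20.45 F [-1.37 -1.21 -0.49] w 0.025885837743697574
wrist 0.65 block [-9.9 -0.8] (90.63143157958984, 58.58446502685547) ang -0.003308105468747158 z 0.0497
```

Call:
step_arm:
  targets: "1.75 4.69 0 0 26;1.75 4.69 0 0 26;1.75 4.69 0 0 26;1.75 4.69 0 0 26;1.75 4.69 0 0 26;1.75 4.69 0 0 26;1.75 4.69 0 0 26;1.75 4.69 0 0 26"

```text
time_s: 13.03
ee_pos: [0.5922, 0.0148, 0.0306]
eef_rot: [0.0, 0.821, 0.57, -0.0]
contact_force: [-0.9, -2.4, 0.6]
gripper_width: 0.0264
grip_force: 0.8
```

Call:
step_arm:
  targets: "1.75 4.69 0 0 26;1.75 4.69 0 0 26;1.75 4.69 0 0 26;1.75 4.69 0 0 26;1.75 4.69 0 0 26;1.75 4.69 0 0 26;1.75 4.69 0 0 26;1.75 4.69 0 0 26"

```text
time_s: 13.7
ee_pos: [0.6061, 0.0523, 0.0306]
eef_rot: [0.0, 0.821, 0.57, -0.0]
contact_force: [-0.0, -1.4, 0.9]
gripper_width: 0.0258
grip_force: 0.9
```

```bash
cat >> h.py <<'E'
def green(f):
    h=cv2.cvtColor(f["image"],cv2.COLOR_BGR2HSV);m=(abs(h[...,0].astype(int)-60)<12)&(h[...,1]>150)
    p=pts(f,m);p=p[abs(p[:,2]-.01)<.004];b=(p[:,:2]-O)@B.T*1000
    print("green",len(p),np.percentile(b,[1,99],axis=0).round(1).tolist() if len(p) else "")
E
python3 - <<'E'
from h import *
tool();f=block("wrist");green(f);green(ctrl.grab_frame("scene"))
E
```

```text
t 13.7 tcp [606.1  52.3  30.6] board [13.3 -1.6] y-yaw -20.45 F [-0.   -1.44  0.9 ] w 0.02581435345748921
wrist 0.73 block [70.  -0.6] (90.15426635742188, 58.41386032104492) ang 0.05044097900390909 z 0.0496
green 0 
green 759 [[52.4, -37.1], [154.8, 39.2]]
```

Call:
step_arm:
  targets: "1.5 4.02 0 0 26;1.5 4.02 0 0 26;1.5 4.02 0 0 26;1.5 4.02 0 0 26;1.5 4.02 0 0 26;1.4 3.75 0 0 26;1.05 2.8 0 0 26;0.7 1.87 0 0 26"

```text
time_s: 14.52
ee_pos: [0.6167, 0.0811, 0.0305]
eef_rot: [-0.0, 0.821, 0.571, 0.0]
contact_force: [-0.7, -0.1, -0.4]
gripper_width: 0.0266
grip_force: 0.5
```

Call:
step_arm:
  targets: "-1.5 -4 0 0 26;-5 -13.4 0 0 26;-10 -26.8 0 0 26;-5 -13.4 20 0 26;0 0 35 0 26;0 0 35 0 26;0 0 20 0 26;0 0 0 0 26"

```text
time_s: 15.18
ee_pos: [0.5982, 0.0216, 0.1464]
eef_rot: [0.003, 0.822, 0.57, 0.004]
contact_force: [0.3, 0.8, 0.2]
gripper_width: 0.0257
grip_force: 0.0
```

Run:
```python
from h import *
tool();f=block("wrist");green(f);f=block("scene");green(f);cv2.imwrite("pics/s9.png",f["image"])
```

```text
t 15.18 tcp [598.2  21.6 146.4] board [-18.3  -4.9] y-yaw -20.56 F [0.26 0.84 0.24] w 0.025747919738400505
wrist 0.8 block [91.5 -0.2] (70.37678527832031, 58.071807861328125) ang -0.15682678222655966 z 0.0497
green 0 
scene 0.94 block [100.8  -1.3] (91.56809997558594, 59.14327621459961) ang -0.4656265258789034 z 0.0504
green 317 [[46.3, -37.8], [154.9, 39.2]]
```

View pics/s9.png

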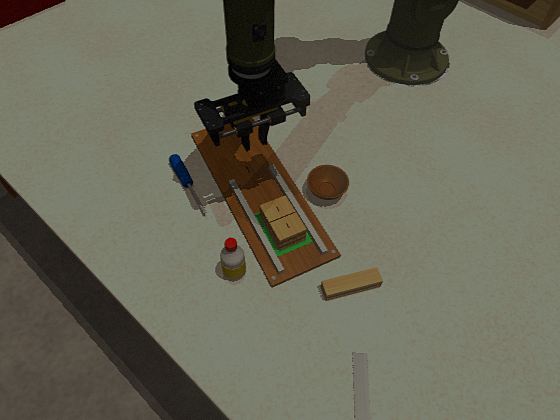

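The block stands squarely in the green patch at (284,222), measured at board (101, -1) mm. The hand is clear and the bystanders look unmoved, so I'm handing in.

```bash
python3 -c "
from bench import ctrl
print(ctrl.close_job())"
```

```text
the job is handed in; nothing more can be done
None
```

The job is handed in: the block stands square between the rails, about 1 mm off the patch centre each way. The hand is clear and I saw no sign of contact with the rails or bystanders, but the hand-in call returned no verdict.

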